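# Hold a freshly glued carton in the corner of a gluing jig

### The job

The seam of the small white carton has just been glued: lay it right way up on the wooden board of the gluing jig, with a long side flat against the metal fence and one end up against the blue stop block. Then hold it there with the fingertips in one diagonal push, down onto the board and into the fence at the same time, firmly but without crushing it, and finish while still pushing: the job ends holding, so do not let go. Leave everything else on the counter where it is.

Things in the scene. Friction and masses are not known exactly. Their poses are not given: they have to be found in the camera images.
- carton: loose white carton with a blue band, a rigid closed box 60 (x) x 90 (y) x 35 (z) mm, about 0.18 to 0.35 kg; origin at the centre of its underside, y along its length, z up. Either end may go to the stop. It starts flat on the counter. Slides easily on the board (friction about 0.2 to 0.3); a diagonal push of 12 to 25 N is firm; crushed above 60 N against fence, stop or board
- jig_board: waxed beech board of the jig, 150 (x) x 240 (y) x 12 (z) mm, fixed to the counter (it cannot be shifted); origin at the centre of its underside, x points across it to the fence, y along the fence
- fence: rigid fixed aluminium bar 18 x 240 x 30 mm standing on the far edge of the board; its frame is the same as the board's (not its own centre): its flat face toward the robot side is the plane x = +55 mm, its top is at z = 42 mm, its length runs from y = -120 to +120 mm
- stop_block: blue block clamped fast on the fence, place varies along it; axes as the board's. Origin at the inner corner: fence face is x = 0, the stop's face y = 0 (carton comes from +y), board top z = 0. Block: x -42 to 0, y -24 to 0, up to z 27, bridge over the fence to z 39, black thumb screw to z 53 mm. Seated, the carton's origin is at (-30, 45, 0) mm in this frame
- jug: bystander: clear measuring jug 120 x 169 x 135 mm, right of the jig, origin under its centre; leave it alone
- tape_dispenser: bystander: black tape dispenser 50 x 120 x 97 mm at the far left, origin under its centre; leave it alone
- cup_pair: bystander: two stacked white paper cups, 97 mm across, 172 mm tall, at the back, origin under their centre; leave them alone
- milk_jar: bystander: jar with red lid, 70 mm across, 102 mm tall, at the back, origin under its centre; leave it alone
- box_cutter: bystander: red box cutter 26 x 75 x 18 mm lying front right, origin under its centre; leave it alone
- tongs: bystander: metal tongs 336 x 66 x 38 mm lying at the left, long along their x, origin under their centre; leave them alone
Things that resemble listed ones, but are neither listed nor needed, are in the scene too. Leave any pink look-alike of the carton alone.

How it is judged:
By the outcome, as a careful person would: the job done as asked, in the order asked, and still so for the second after the job is handed in, while the arm keeps its last pose, push and grip.
It also fails if it takes over 64 s, if anything falls off the work surface, if the arm or the gripper's body presses on something with over 40 N, if the wrist force passes 120 N, or if a joint passes its speed limit or range.

### The arm

A 6-joint arm with a two-finger parallel gripper is mounted at the origin on a cart in front of the work surface, level with it; the furniture and walls round the work are solid. World frame = base frame: x ahead of the robot, y to its left, z up, the work surface at z = 0. Lengths are in mm, angles in rad, forces in N, time in s.
With the tool pointing down it reaches from about 350 to 875 mm from the base axis. Payload 4.2 kg.
Tool frame: the origin (TCP) lies midway between the tips of the shut fingers; the grasp point (between the pads) lies 19 mm behind it (arm.grasp_offset is the distance from the TCP to the grasp point, in mm); z points along the fingers, y is the line along which they close (so a half turn about z gives the same grasp; the last joint's range is limited). The gripper opens to 85 mm and grips with 20 to 120 N. Pads are 22 mm wide; open, the fingers measure 114 mm over their backs; the gripper's body (76 mm by 85 mm) begins 54 mm behind the grasp point. The pads swing forward as they close: fully open they stand 13 mm farther back than shut.
Start: joints at [1.36, 0.385, 0.008, 0, -1.194, -0.259], TCP at [282.909, 557.281, 231.312] pointing down, gripper open.
Joint ranges: [-3.14, 3.14], [-1.21, 2.06], [-1.07, 1.41], [-3.16, 2.05], [-2.99, -0.16], [-3.1, 3.1]. Speed limits (rad/s): [2.79, 2.79, 3.14, 3.14, 3.14, 3.14].

### API

Orientations are given as a unit quaternion [x, y, z, w].
In Python, from bench import arm gives the robot as it stands. The module is installed in compiled form; this text tells all that it offers.
- The arm moves only by the tool servo_tool, never from a script. Its argument "increments" is a list of rows, each a list of 7 numbers: the opening, from 0 (shut) to 1 (fully open), then the shift along the tool's x, y, z in m, then the turn, a rotation vector about the tool's x, y, z in degrees. In form: [[grip, x, y, z, ax, ay, az], ...]. A call has 1 to 12 rows; each row is the pose to reach, as a shift and turn from the pose commanded when the call began, along the tool's axes at that moment; what a row does not reach only later rows make up. A row lasts 1/8 s, in which the tool goes at most 62.5 mm and 10.7 degrees, less where a joint would pass 70% of its speed; a pose out of reach is approached as far as the arm can. A call with a gripper value outside its range is refused whole. The fingers move at their own pace and stop on an object; the grip force is fixed at half the most. Time passes only in rows, so rows that repeat a pose let the fingers close. It gives the time, the measured TCP pose, the force, the opening and the grip force at its end, in the units of the state.
- arm.read_state(): the state, without advancing time (a new reading comes with each control period).
- arm.get_image(name): name is "scene" or "top"; returns a dict with "color" (384x512x3 uint8, red, green, blue), "fx", "fy", "cx", "cy" (pixels), "rvec" (rotation vector, rad) and "tvec" (3), from world to camera coordinates, as OpenCV has them. Camera axes: x right, y down, z forward; pixel columns grow to the right and rows downward; lengths in mm; the calibration is good to about 2 mm. A picture is of the moment at which its call begins. There is no depth.
- arm.job_done(): hands the job in; it is judged then, once.
Trained networks look in the newest picture that a camera, given by its name, has taken for a name from the list of things; names that differ only in an ending like _2 or _b are one class to them, and where a whole thing is asked for, a point or a joint stands for the part that bears it (a point fixed in the world has none). Each returns a list of dicts, best first, with "p" (0 to 1); they miss things now and then, are a little off and sometimes report something else, mostly with a low value. They report only what shows in the picture. A call takes as long as a camera call. They do not tell look-alikes from the thing itself.
- arm.look_for(camera, thing): "box" ([centre column, centre row, width, height] in pixels, round what is visible of it).
- arm.spot_point(camera, thing): "centre" ([column, row] in pixels: a listed point, or the origin of a listed thing).
The state is a dict: "clock": time; "joints": joint angles; "joint_vel": joint speeds; "joint_efforts": joint torques, N m; "position": TCP position; "ee_rot": TCP orientation; "contact_force": force on the tool from outside, world axes, zero at the start; "wrist_torque": the same for the moment, N m; "gripper_width": finger opening in mm; "grasp_force": force on a finger pad.
Only numpy, scipy, OpenCV 4.12 (cv2) and the standard library are available. Lean on these libraries where they do the work, as an engineer would, in place of code of your own. Each camera call takes 0.05 s, during which the arm holds its last target. There are 200 camera calls.

## Working session

There is one attempt and no reset: what is moved stays moved. The work goes in short steps, Python scripts to look and compute and a tool call to move; the robot and the scene stay as the last step left them, time stands still between calls to the robot, and variables do not carry over. Pictures are saved under pics/ and viewed, at most 10 in all, crops included, and the job is handed in when it is done.

Besides the shell and the picture viewer there is one more tool, called as name(argument=value, ...), one argument or row to a line, values as JSON. servo_tool: Moves the arm, as the interface text tells. Its arguments: {"type":"object","properties":{"increments":{"type":"array","items":{"type":"array","items":{"type":"number"}}}},"required":["increments"]}

```bash
mkdir -p pics; cat > h.py <<'E'
import numpy as np, cv2
from bench import arm
def cam(n):
    d=arm.get_image(n); d['K']=np.array([[d['fx'],0,d['cx']],[0,d['fy'],d['cy']],[0,0,1.]])
    d['R']=cv2.Rodrigues(np.array(d['rvec'],float))[0]; d['t']=np.array(d['tvec'],float).reshape(3); return d
def ray(d,px,z):
    v=d['R'].T@np.linalg.inv(d['K'])@np.array([px[0],px[1],1.]); o=-d['R'].T@d['t']
    return o+v*(z-o[2])/v[2]
def proj(d,P): return cv2.projectPoints(np.array(P,float).reshape(-1,1,3),np.array(d['rvec'],float),d['t'],d['K'],None)[0].reshape(-1,2)
def save(im,f,s=1): cv2.imwrite(f,cv2.resize(im[:,:,::-1],None,fx=s,fy=s,interpolation=cv2.INTER_CUBIC))
E
python3 - <<'E'
from h import *
for n in ("top","scene"):
    d=cam(n); save(d['color'],f'pics/{n}0.png',1.5)
    for t in ("carton","jig_board","stop_block","fence"):
        for b in arm.look_for(n,t)[:3]: print(n,t,np.round(b['box']),round(b['p'],2))
        for b in arm.spot_point(n,t)[:3]: print(' pt',np.round(b['centre'],1),round(b['p'],2),ray(d,b['centre'],{'carton':0,'jig_board':0,'stop_block':12,'fence':0}[t]).round())
    print(-d['R'].T@d['t'])
print(arm.read_state())
E
```

```text
top carton [247. 214.  25.  22.] 0.95
top carton [103. 223.  30.  22.] 0.92
top carton [208. 226.  30.  18.] 0.66
 pt [209.7 225.2] 0.79 [466. 265.   0.]
 pt [394.8 224.8] 0.63 [ 486. -426.    0.]
 pt [248.9 215. ] 0.58 [508. 119.   0.]
top jig_board [321. 207.  64.  44.] 0.76
 pt [325.  205.9] 0.67 [ 550. -166.    0.]
top stop_block [341. 195.  11.  24.] 0.51
 pt [334.7 189.4] 0.42 [ 612. -200.   12.]
[ 258.53104213  109.33102384 1828.74399958]
scene carton [143. 274.  31.  30.] 0.97
scene carton [243. 228.  25.  24.] 0.77
scene carton [262. 211.  20.  20.] 0.6
 pt [240.3 230.2] 0.78 [470. 256.   0.]
 pt [142.6 272. ] 0.71 [480. 656.   0.]
 pt [262.1 210.2] 0.59 [521. 115.   0.]
scene jig_board [312. 188.  56.  33.] 0.72
 pt [306.7 183.4] 0.55 [ 563. -167.    0.]
scene stop_block [167. 244.  22.  15.] 0.71
 pt [307.3 178.8] 0.61 [ 577. -181.   12.]
[-384.94321147  782.82991563 1036.72995705]
{'clock': 0.9, 'joints': array([ 1.35960692e+00,  3.84652413e-01,  7.89138834e-03, -3.37310200e-05,
       -1.19400362e+00, -2.58574966e-01]), 'joint_vel': array([ 3.39234794e-04, -3.40097446e-04, -9.16235738e-05,  1.28249068e-03,
       -2.12450435e-03, -2.17627134e-03]), 'joint_efforts': array([ 6.55640215e-04, -3.92078340e+01,  1.88613743e+01,  4.19045672e+00,
       -2.64754035e-04,  4.27978335e-06]), 'position': array([282.89350747, 557.27463054, 231.33243892]), 'ee_rot': array([ 9.72540322e-01, -2.32734443e-01, -1.60533525e-05, -1.54644919e-05]), 'contact_force': array([ 0.13597811,  0.37126818, -0.27452831]), 'wrist_torque': array([ 0.01363894, -0.02158984, -0.0070248 ]), 'grasp_force': 0.0, 'gripper_width': 85.3162123846234}
```

View pics/top0.png

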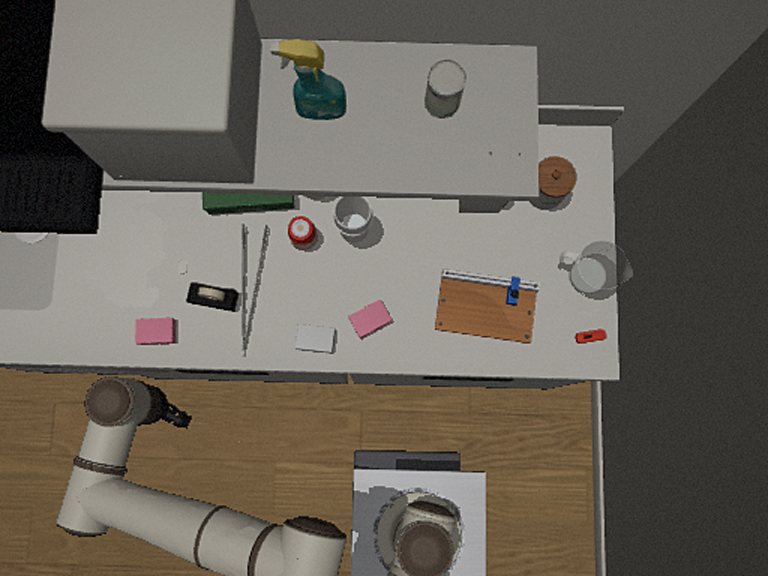

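View pics/scene0.png

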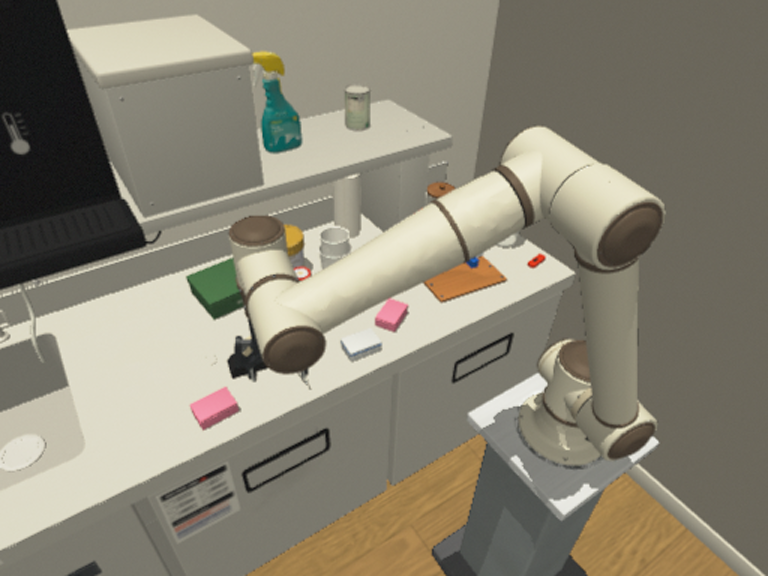

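White carton is at top-view px (210,225), between two pink look-alikes at (247,214) and (103,223). It's the only white one, so it fits the description. The jig is at (325,205), with the blue stop at (342,194) near its right end. The next step is an enlarged crop to confirm.

```bash
python3 - <<'E'
from h import *
d=cam('top'); e=cam('scene'); np.save('top.npy',d['color']); np.save('scene.npy',e['color'])
print(d['fx'],e['fx'])
up=lambda im,s:cv2.resize(im,None,fx=s,fy=s,interpolation=cv2.INTER_CUBIC)
a=up(d['color'][165:245,190:370],4.4)   # top
b=up(e['color'][205:255,215:285],5.6); c=up(e['color'][160:210,275:345],5.6)
b=np.hstack([b,c]); a=a[:,:784]; b=b[:,:784]
im=np.vstack([a[:, :784],b[:248]]); print(im.shape); save(im,'pics/crop.png')
E
```

```text
492.33317544283693 357.58098259187585
(600, 784, 3)
```

View pics/crop.png

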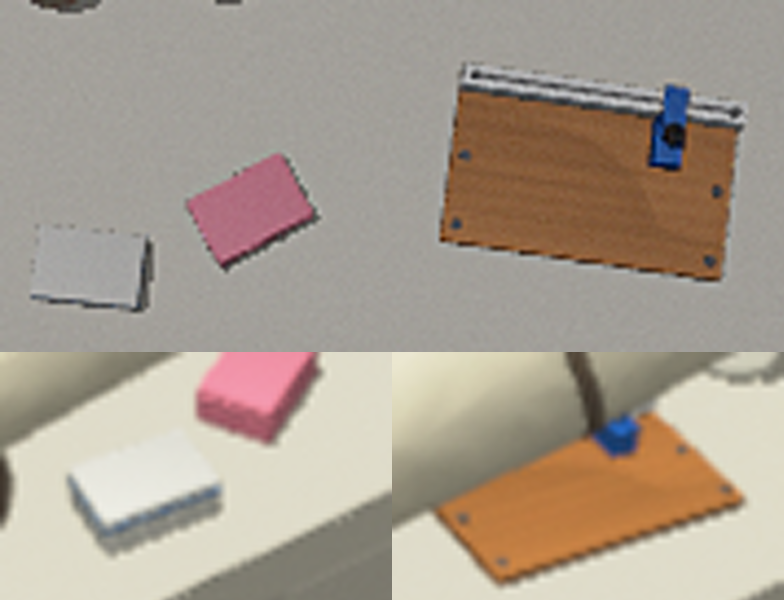

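The crop shows the white carton (crop px 36–151, 225–310), with its blue band just under the top, so it is right way up. The stop (651–690, 87–168) is near the right end of the fence, leaving room on its left. Next I'll fit the poses from the corners.

```bash
cat > fit.py <<'E'
from h import *
from scipy.optimize import least_squares
T,S=cam('top'),cam('scene')
top=lambda U,V:(T,(U+.5)/4.4-.5+190,(V+.5)/4.4-.5+165)
sc1=lambda U,V:(S,(U+.5)/5.6-.5+215,(V-352+.5)/5.6-.5+205)
sc2=lambda U,V:(S,(U-392+.5)/5.6-.5+275,(V-352+.5)/5.6-.5+160)
def W(p,P): c,s=np.cos(p[2]),np.sin(p[2]); P=np.array(P,float); return np.array([p[0]+c*P[0]-s*P[1],p[1]+s*P[0]+c*P[1],P[2]])
def fit(obs,p0):
    f=lambda p:np.concatenate([(proj(d,W(p,P))[0]-[u,v]) for P,(d,u,v) in obs])
    r=least_squares(f,p0,loss='soft_l1'); print(r.x.round(3),'deg',np.degrees(r.x[2]).round(1)); print(f(r.x).reshape(-1,2).round(1).tolist()); return r.x
car=[((30,45,35),top(37,225)),((30,-45,35),top(149,236)),((-30,45,35),top(31,297)),((-30,-45,35),top(138,305)),
 ((-30,45,35),sc1(107,530)),((30,45,35),sc1(69,478)),((-30,-45,35),sc1(219,484)),((30,-45,35),sc1(182,430)),((-30,45,0),sc1(113,553)),((-30,-45,0),sc1(220,508))]
c=fit(car,[466,262,0.])
c2=fit(car[:4],[466,262,0.])
jig=[((-75,120,12),top(441,240)),((-75,-120,12),top(720,277)),((73,120,42),top(462,64)),((73,-120,42),top(745,104)),
 ((-75,120,12),sc2(501,577)),((-75,-120,12),sc2(743,494))]
j=fit(jig,[555,-166,-.1])
for U,V,x,y,z in ((651,165,-42,0,27),(681,168,-42,-24,27),(655,117,-5,0,27)):
    d,u,v=top(U,V); w=ray(d,(u,v),z+12)-[*j[:2],0]; cs,sn=np.cos(j[2]),np.sin(j[2])
    b=np.array([cs*w[0]+sn*w[1],-sn*w[0]+cs*w[1]]); print('stop: x',b[0]-x,'(55) y',b[1]-y)
E
python3 fit.py
```

```text
[ 4.60607e+02  2.61427e+02 -5.80000e-02] deg -3.3
[[0.3, 0.6], [-0.7, 0.1], [-0.0, 0.5], [0.2, 0.7], [0.0, -1.4], [-0.3, -1.9], [0.4, -1.4], [-0.5, -1.0], [-0.9, 0.7], [0.0, 0.6]]
[ 4.62329e+02  2.61352e+02 -6.40000e-02] deg -3.7
[[0.4, 0.0], [-0.6, -0.2], [-0.0, -0.1], [0.2, 0.3]]
[ 5.55380e+02 -1.58738e+02 -1.05000e-01] deg -6.0
[[-0.4, 0.4], [0.4, 0.5], [0.1, 0.1], [0.3, -0.6], [-0.7, 0.0], [-0.0, -0.1]]
stop: x 50.98346182308178 (55) y -46.66477095938944
stop: x 51.77221923138496 (55) y -47.836119280577364
stop: x 55.12843677312726 (55) y -45.8681707983863
```

```bash
cat >> h.py <<'E'
from scipy.spatial.transform import Rotation as Ro
def down(yx): # tool pointing down, tool y at world yaw yx deg
    y=np.array([np.cos(np.radians(yx)),np.sin(np.radians(yx)),0]); z=np.array([0,0,-1.]); return Ro.from_matrix(np.c_[np.cross(y,z),y,z])
J=(555.4,-158.7,np.radians(-6.0))
def jig(x,y,z): c,s=np.cos(J[2]),np.sin(J[2]); return np.array([J[0]+c*x-s*y,J[1]+s*x+c*y,z])
def unjig(p): c,s=np.cos(J[2]),np.sin(J[2]); a,b=p[0]-J[0],p[1]-J[1]; return np.array([c*a+s*b,-s*a+c*b,p[2]])
def rel(p0,R0,p,R): return np.r_[R0.inv().apply(np.array(p)-p0)/1000,np.degrees((R0.inv()*R).as_rotvec())].round(4)
def now(): s=arm.read_state(); return s['position'],Ro.from_quat(s['ee_rot'])
def st():
    s=arm.read_state(); print(s['clock'],s['position'].round(1),'F',s['contact_force'].round(1),'w',round(s['gripper_width'],1),s['grasp_force'],'jig',unjig(s['position']).round(1),'j',s['joints'].round(2))
E
python3 - <<'E'
from h import *
p,R=now(); print(rel(p,R,[462,261.4,120],down(176.3)))
E
```

```text
[2.93600e-01 1.82800e-01 1.11300e-01 3.00000e-04 7.00000e-04 6.67837e+01]
```

servo_tool(
  increments=[
    [1,0.2936,0.1828,0.1113,0,0,66.8],
    [1,0.2936,0.1828,0.1113,0,0,66.8],
    [1,0.2936,0.1828,0.1113,0,0,66.8],
    [1,0.2936,0.1828,0.1113,0,0,66.8],
    [1,0.2936,0.1828,0.1113,0,0,66.8],
    [1,0.2936,0.1828,0.1113,0,0,66.8],
    [1,0.2936,0.1828,0.1113,0,0,66.8],
    [1,0.2936,0.1828,0.1113,0,0,66.8],
    [1,0.2936,0.1828,0.1113,0,0,66.8],
    [1,0.2936,0.1828,0.1113,0,0,66.8],
  ],
)

```text
clock: 2.35
position: [461.8, 262.1, 120.3]
ee_rot: [-0.684, 0.729, 0.0, 0.0]
contact_force: [-1.6, -0.0, 0.3]
gripper_width: 85.4
grasp_force: 0.0
```

```bash
python3 - <<'E'
from h import *
st(); p,R=now(); print(R.as_matrix().round(3).tolist()); print(rel(p,R,[462,261.4,3],down(176.3)))
E
```

```text
2.35 [461.8 262.1 120.3] F [-1.6 -0.   0.3] w 85.4 0.0 jig [-137.1  408.7  120.3] j [ 0.82  0.34 -0.38 -0.   -0.86 -0.89]
[[-0.063, -0.998, 0.0], [-0.998, 0.063, 0.0], [-0.0, -0.0, -1.0]]
[ 0.0007 -0.0002  0.1173 -0.0208  0.0272  0.0692]
```

servo_tool(
  increments=[
    [1,0,0,0.05,0,0,0],
    [1,0,0,0.09,0,0,0],
    [1,0,0,0.117,0,0,0],
    [1,0,0,0.117,0,0,0],
    [0.5,0,0,0.117,0,0,0],
    [0.5,0,0,0.117,0,0,0],
    [0.5,0,0,0.117,0,0,0],
    [0.5,0,0,0.117,0,0,0],
    [0.5,0,0,0.117,0,0,0],
    [0.5,0,0,0.117,0,0,0],
  ],
)

```text
clock: 3.6
position: [462.6, 262.4, 4.7]
ee_rot: [-0.684, 0.729, 0.0, 0.002]
contact_force: [-2.0, 1.0, 6.0]
gripper_width: 59.1
grasp_force: 67.5
```

```bash
python3 - <<'E'
from h import *
st(); p,R=now(); d=cam('top'); e=cam('scene')
a=cv2.resize(d['color'][190:250,170:260],(780,520)); 
save(a,'pics/grasp.png')
E
```

```text
3.6 [462.6 262.4   4.7] F [-2.  1.  6.] w 59.1 67.53295183181763 jig [-136.3  409.1    4.7] j [ 0.82  0.51 -0.48  0.   -0.58 -0.89]
```

View pics/grasp.png

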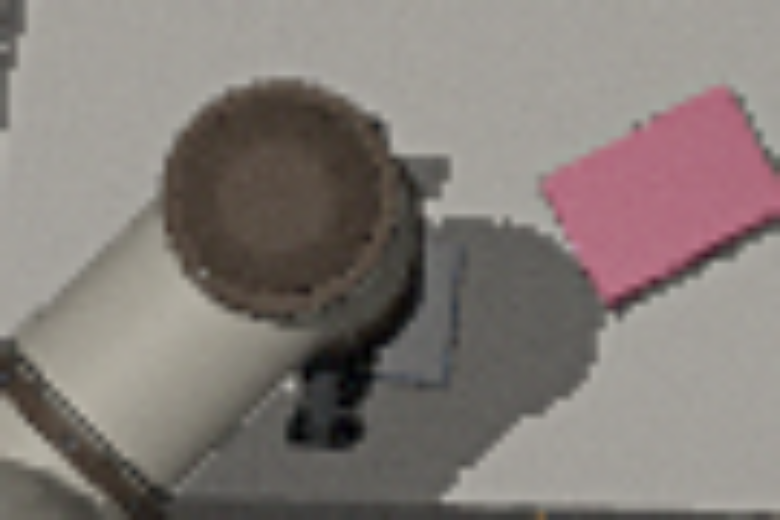

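Gripped (59.1 mm, 67 N). Lifting and carrying to above the board.

servo_tool(
  increments=[
    [0.5,0,0,-0.05,0,0,0],
    [0.5,0,0,-0.1,0,0,0],
    [0.5,0,0,-0.12,0,0,0],
    [0.5,0,0,-0.12,0,0,0],
  ],
)

```text
clock: 4.2
position: [462.3, 261.8, 124.6]
ee_rot: [-0.684, 0.73, 0.0, 0.002]
contact_force: [-0.5, 0.3, -4.6]
gripper_width: 58.9
grasp_force: 67.7
```

```bash
python3 - <<'E'
from h import *
st(); p,R=now(); print(jig(-4,5,120)); print(rel(p,R,jig(-4,5,120),down(174.0)))
E
```

```text
4.2 [462.3 261.8 124.6] F [-0.5  0.3 -4.6] w 58.9 67.71600365638733 jig [-136.5  408.5  124.6] j [ 0.82  0.33 -0.37 -0.   -0.86 -0.89]
[ 551.94455473 -153.30927667  120.        ]
[ 0.4084 -0.1165  0.0035 -0.1322  0.1956  2.2636]
```

servo_tool(
  increments=[
    [0.5,0.04,-0.011,0.003,0,0,0.2],
    [0.5,0.09,-0.026,0.003,0,0,0.5],
    [0.5,0.14,-0.04,0.003,0,0,0.8],
    [0.5,0.19,-0.054,0.003,0,0,1],
    [0.5,0.24,-0.068,0.003,0,0,1.3],
    [0.5,0.29,-0.083,0.003,0,0,1.6],
    [0.5,0.34,-0.097,0.003,0,0,1.9],
    [0.5,0.38,-0.108,0.003,0,0,2.1],
    [0.5,0.4085,-0.1165,0.003,0,0,2.3],
    [0.5,0.4085,-0.1165,0.003,0,0,2.3],
    [0.5,0.4085,-0.1165,0.003,0,0,2.3],
  ],
)

```text
clock: 5.58
position: [550.5, -153.5, 118.3]
ee_rot: [-0.669, 0.743, 0.001, -0.001]
contact_force: [-1.6, 1.2, -3.3]
gripper_width: 58.8
grasp_force: 67.5
```

```bash
python3 - <<'E'
from h import *
st(); p,R=now(); print(rel(p,R,jig(-4,5,17),down(174.0)))
d=cam('top');e=cam('scene')
a=cv2.resize(d['color'][165:235,280:370],(720,560)); save(a,'pics/carry.png')
E
```

```text
5.575 [ 550.5 -153.5  118.3] F [-1.6  1.2 -3.3] w 58.8 67.53358840942383 jig [ -5.4   4.7 118.3] j [ 0.01  0.4  -0.28 -0.   -0.9  -0.12]
[-0.0003 -0.0018  0.1013  0.197   0.0134 -0.0509]
```

View pics/carry.png

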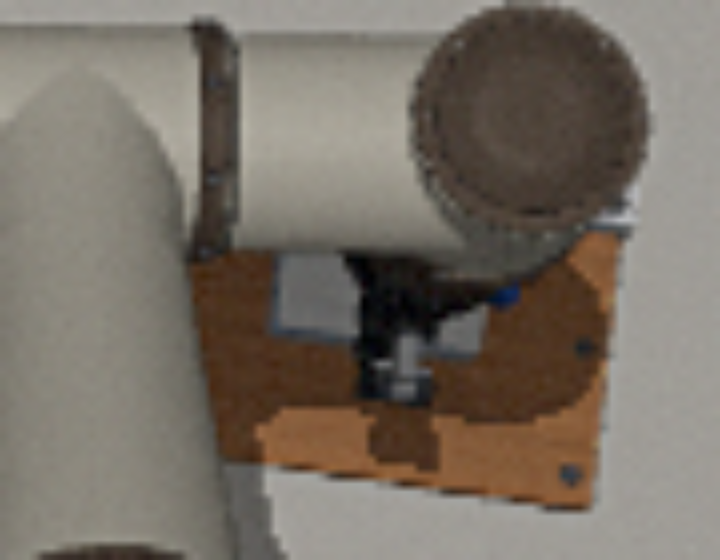

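Carton is level over the board (crop px 275–485, 255–355), just left of the blue stop. Lowering.

servo_tool(
  increments=[
    [0.5,0,-0.001,0.04,0,0,0],
    [0.5,0,-0.001,0.075,0,0,0],
    [0.5,0,-0.001,0.094,0,0,0],
    [0.5,0,-0.001,0.098,0,0,0],
    [0.5,0,-0.001,0.1,0,0,0],
    [0.5,0,-0.001,0.1,0,0,0],
  ],
)

```text
clock: 6.42
position: [553.5, -153.7, 21.0]
ee_rot: [-0.669, 0.743, -0.001, 0.001]
contact_force: [0.3, 0.2, -3.6]
gripper_width: 58.7
grasp_force: 67.3
```

```bash
python3 - <<'E'
from h import *
st()
E
```

```text
6.425 [ 553.5 -153.7   21. ] F [ 0.3  0.2 -3.6] w 58.7 67.33489751815796 jig [-2.5  4.8 21. ] j [ 0.01  0.53 -0.36  0.   -0.68 -0.12]
```

servo_tool(
  increments=[
    [0.5,0,0.002,0.002,0,0,0],
    [0.5,0,0.002,0.004,0,0,0],
    [0.5,0,0.002,0.004,0,0,0],
  ],
)

```text
clock: 6.8
position: [551.0, -153.8, 16.8]
ee_rot: [-0.669, 0.743, -0.0, 0.0]
contact_force: [-2.0, 1.3, 2.3]
gripper_width: 59.1
grasp_force: 68.0
```

On the board. Release, then rise.

servo_tool(
  increments=[
    [0.85,0,0,0,0,0,0],
    [0.85,0,0,0,0,0,0],
    [0.85,0,0,0,0,0,0],
    [0.85,0,0,-0.02,0,0,0],
    [0.85,0,0,-0.05,0,0,0],
    [0.85,0,0,-0.09,0,0,0],
    [0,0,0.06,-0.09,0,0,0],
    [0,0,0.06,-0.09,0,0,0],
    [0,0,0.06,-0.09,0,0,0],
    [0,0,0.06,-0.09,0,0,0],
    [0,0,0.06,-0.09,0,0,0],
  ],
)

```text
clock: 8.18
position: [492.0, -147.5, 105.8]
ee_rot: [-0.669, 0.743, -0.0, 0.0]
contact_force: [-0.2, 0.1, -0.6]
gripper_width: -0.3
grasp_force: 0.0
```

```bash
python3 - <<'E'
from h import *
st(); p,R=now(); print(R.as_matrix().round(3).tolist());print(rel(p,R,jig(-62,3,26),down(174.0)))
d=cam('top');e=cam('scene')
a=cv2.resize(d['color'][165:235,280:370],(720,560)); save(a,'pics/placed.png')
E
```

```text
8.175 [ 492.  -147.5  105.8] F [-0.2  0.1 -0.6] w -0.3 0.0 jig [-64.3   4.5 105.8] j [ 0.03  0.33 -0.43  0.   -0.81 -0.13]
[[-0.105, -0.994, 0.0], [-0.994, 0.105, -0.0], [0.0, -0.0, -1.0]]
[ 0.0015 -0.0022  0.0798 -0.0141 -0.0007 -0.0203]
```

View pics/placed.png

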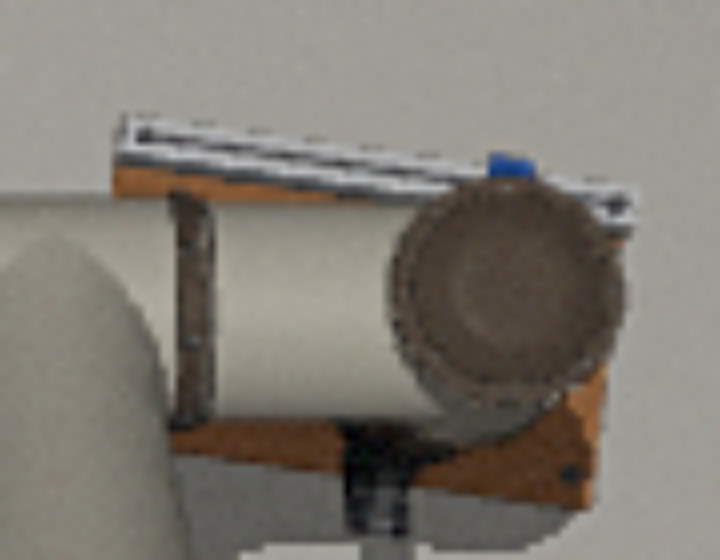

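Carton is hidden under the wrist, as expected; the fence and stop are unmoved. Going down behind the carton with shut fingers and pushing toward the fence.

servo_tool(
  increments=[
    [0,0,0,0.05,0,0,0],
    [0,0,0,0.08,0,0,0],
    [0,0,0,0.08,0,0,0],
    [0,0,-0.008,0.08,0,0,0],
    [0,0,-0.012,0.08,0,0,0],
    [0,0,-0.016,0.08,0,0,0],
    [0,0,-0.02,0.08,0,0,0],
    [0,0,-0.024,0.08,0,0,0],
    [0,0,-0.028,0.08,0,0,0],
    [0,0,-0.032,0.08,0,0,0],
    [0,0,-0.036,0.08,0,0,0],
    [0,0,-0.036,0.08,0,0,0],
  ],
)

```text
clock: 9.78
position: [527.7, -151.2, 26.0]
ee_rot: [-0.669, 0.743, -0.0, 0.0]
contact_force: [-1.1, 0.4, -0.9]
gripper_width: -0.0
grasp_force: 0.0
```

```bash
python3 - <<'E'
from h import *
st()
E
```

```text
9.775 [ 527.7 -151.2   26. ] F [-1.1  0.4 -0.9] w -0.0 0.0 jig [-28.3   4.5  26. ] j [ 0.02  0.49 -0.42  0.   -0.65 -0.12]
```

servo_tool(
  increments=[
    [0,0,-0.002,0,0,0,0],
    [0,0,-0.004,0,0,0,0],
    [0,0,-0.006,0,0,0,0],
    [0,0,-0.006,0,0,0,0],
  ],
)

```text
clock: 10.28
position: [533.2, -151.8, 26.0]
ee_rot: [-0.669, 0.743, -0.0, 0.0]
contact_force: [0.5, -0.4, -0.1]
gripper_width: -0.5
grasp_force: 0.2
```

servo_tool(
  increments=[
    [0,0,-0.001,0,0,0,0],
    [0,0,-0.002,0,0,0,0],
    [0,0,-0.003,0,0,0,0],
    [0,0,-0.003,0,0,0,0],
  ],
)

```text
clock: 10.78
position: [534.5, -152.0, 25.9]
ee_rot: [-0.669, 0.743, 0.001, -0.001]
contact_force: [-5.4, 2.3, 3.3]
gripper_width: -0.1
grasp_force: 2.5
```

Fence contact (5 N). One more mm to square up, then back off and go to the free end.

servo_tool(
  increments=[
    [0,0,-0.001,0,0,0,0],
    [0,0,-0.001,0,0,0,0],
    [0,0,0.015,0,0,0,0],
    [0,0,0.015,-0.05,0,0,0],
    [0,0,0.015,-0.08,0,0,0],
    [0,-0.05,0.0,-0.08,0,0,0],
    [0,-0.073,-0.047,-0.08,0,0,0],
    [0,-0.073,-0.047,-0.08,0,0,0],
    [0,-0.073,-0.047,-0.08,0,0,0],
  ],
)

```text
clock: 11.9
position: [590.3, -84.4, 105.7]
ee_rot: [-0.669, 0.743, -0.0, 0.0]
contact_force: [-0.3, -0.5, 0.3]
gripper_width: -0.1
grasp_force: 0.0
```

```bash
python3 - <<'E'
from h import *
st(); p,R=now(); print(rel(p,R,jig(25,78,26),down(174.0)))
d=cam('top');e=cam('scene')
a=cv2.resize(d['color'][165:235,280:370],(720,560)); 
save(a,'pics/end.png')
E
```

```text
11.9 [590.3 -84.4 105.7] F [-0.3 -0.5  0.3] w -0.1 0.0 jig [ 27.   77.5 105.7] j [ 0.13  0.45 -0.23 -0.   -0.89 -0.23]
[-0.0005  0.002   0.0797 -0.0156  0.0061 -0.0129]
```

View pics/end.png

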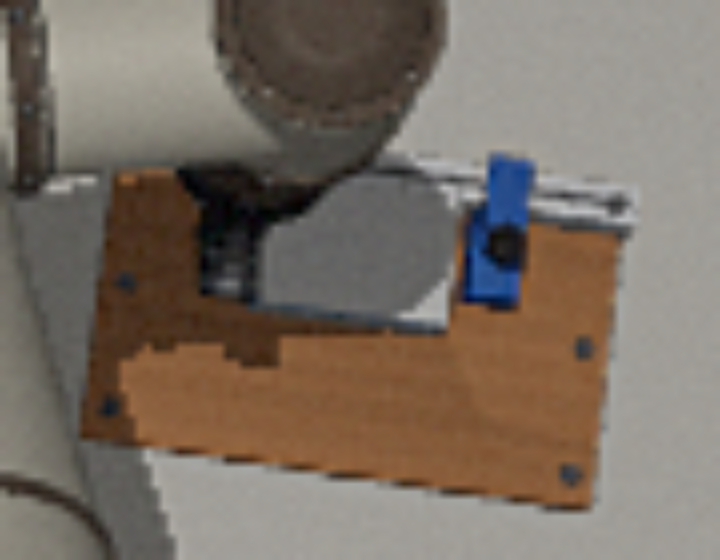

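Carton lies flat along the fence with about 6 mm left to the stop (crop px 450 → 465). Descending at its free end and pushing.

servo_tool(
  increments=[
    [0,0,0.003,0.05,0,0,0],
    [0,0,0.003,0.08,0,0,0],
    [0,0,0.003,0.08,0,0,0],
    [0,0.005,0.003,0.08,0,0,0],
    [0,0.009,0.003,0.08,0,0,0],
    [0,0.013,0.003,0.08,0,0,0],
    [0,0.016,0.003,0.08,0,0,0],
    [0,0.018,0.003,0.08,0,0,0],
    [0,0.02,0.003,0.08,0,0,0],
    [0,0.02,0.003,0.08,0,0,0],
  ],
)

```text
clock: 13.25
position: [585.1, -104.2, 26.0]
ee_rot: [-0.669, 0.743, -0.0, -0.0]
contact_force: [0.1, 0.3, 0.7]
gripper_width: -0.2
grasp_force: 0.2
```

```bash
python3 - <<'E'
from h import *
st()
E
```

```text
13.25 [ 585.1 -104.2   26. ] F [0.1 0.3 0.7] w -0.2 0.23430876899510622 jig [23.9 57.4 26. ] j [ 0.1   0.55 -0.3   0.   -0.72 -0.2 ]
```

servo_tool(
  increments=[
    [0,0.001,0,0,0,0,0],
    [0,0.002,0,0,0,0,0],
    [0,0.003,0,0,0,0,0],
    [0,0.003,0,0,0,0,0],
  ],
)

```text
clock: 13.75
position: [584.7, -107.2, 26.0]
ee_rot: [-0.669, 0.743, 0.0, -0.0]
contact_force: [0.8, 0.3, -0.1]
gripper_width: 0.3
grasp_force: 0.4
```

servo_tool(
  increments=[
    [0,0.001,0,0,0,0,0],
    [0,0.002,0,0,0,0,0],
    [0,0.003,0,0,0,0,0],
    [0,0.003,0,0,0,0,0],
  ],
)

```text
clock: 14.25
position: [585.6, -107.7, 26.0]
ee_rot: [-0.669, 0.743, -0.0, 0.002]
contact_force: [1.0, 10.0, -0.4]
gripper_width: 0.1
grasp_force: 5.4
```

Against the stop with 10 N and at the expected place. Backing off, rising, then tilting 20° toward the fence, with the fingers part open to straddle the near top edge.

servo_tool(
  increments=[
    [0,-0.012,0,0,0,0,0],
    [0,-0.012,0,0,0,0,0],
    [0,-0.012,0,-0.05,0,0,0],
    [0,-0.012,0,-0.09,0,0,0],
    [0.47,0.03,0.03,-0.09,10,0,0],
    [0.47,0.06,0.05,-0.09,20,0,0],
    [0.47,0.06,0.05,-0.09,20,0,0],
    [0.47,0.06,0.05,-0.09,20,0,0],
    [0.47,0.06,0.05,-0.09,20,0,0],
  ],
)

```text
clock: 15.38
position: [530.6, -164.4, 117.0]
ee_rot: [-0.659, 0.732, -0.13, 0.117]
contact_force: [0.9, 0.0, -0.2]
gripper_width: 39.9
grasp_force: 0.0
```

```bash
cat >> h.py <<'E'
def tilt(th): return Ro.from_matrix(np.array([[0,-np.cos(th),np.sin(th)],[-1,0,0],[0,-np.sin(th),-np.cos(th)]])) # jig axes
def tiltw(deg): return Ro.from_euler('z',J[2])*tilt(np.radians(deg))
E
python3 - <<'E'
from h import *
st(); p,R=now(); print((Ro.from_euler('z',J[2]).inv()*R).as_matrix().round(3).tolist())
print(rel(p,R,jig(10,-2,60),tiltw(20)))
d=cam('top');e=cam('scene')
a=cv2.resize(d['color'][165:235,280:370],(720,560)); 
save(a,'pics/seated.png')
E
```

```text
15.375 [ 530.6 -164.4  117. ] F [ 0.9  0.  -0.2] w 39.9 0.0 jig [-24.   -8.2 117. ] j [ 0.01  0.25 -0.62  0.12 -0.35 -0.22]
[[0.0, -0.939, 0.344], [-1.0, -0.0, 0.0], [0.0, -0.344, -0.939]]
[-0.0062 -0.0124  0.0652 -0.1258  0.0003  0.0131]
```

View pics/seated.png

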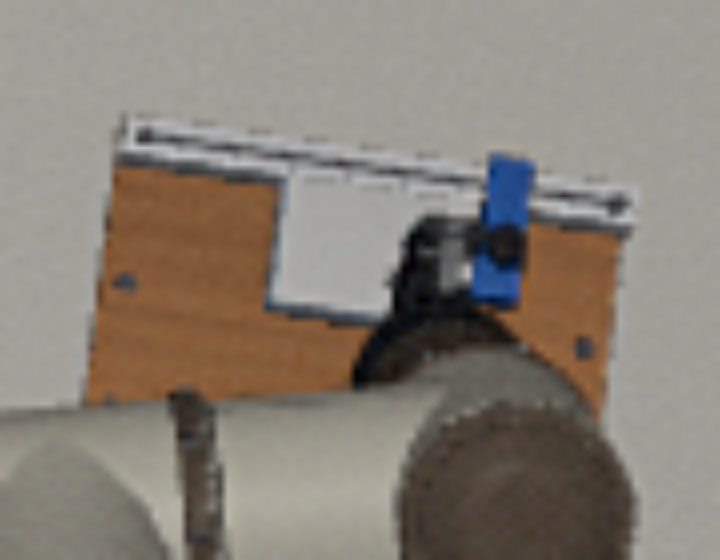

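Carton is seated against fence and stop, with no gap visible (crop px 275–475, 175–325). Moving to just off the near top edge.

```bash
python3 - <<'E'
from h import *
p,R=now()
print(rel(p,R,jig(-2,-2,90),tiltw(20))); print(rel(p,R,jig(-2,-2,54),tiltw(20)))
print('per 1mm jig x,-z,-y:',rel(p,R,p+jig(1,0,0)-jig(0,0,0),R)[:3],rel(p,R,p-[0,0,1],R)[:3],rel(p,R,p+jig(0,-1,0)-jig(0,0,0),R)[:3])
E
```

```text
[-0.006  -0.012   0.0326 -0.0742  0.0091  0.0152]
[-0.006   0.0004  0.0664 -0.0742  0.0091  0.0152]
per 1mm jig x,-z,-y: [ 0.     -0.0009  0.0003] [0.     0.0003 0.0009] [ 0.001  0.    -0.   ]
```

servo_tool(
  increments=[
    [0.47,-0.006,-0.012,0.0326,0,0,0],
    [0.47,-0.006,-0.004,0.054,0,0,0],
    [0.47,-0.006,0.0004,0.0664,0,0,0],
    [0.47,-0.006,0.0004,0.0664,0,0,0],
    [0.47,-0.006,0.0004,0.0664,0,0,0],
  ],
)

```text
clock: 16.1
position: [552.7, -160.7, 54.3]
ee_rot: [-0.659, 0.732, -0.129, 0.117]
contact_force: [0.3, 0.2, 0.8]
gripper_width: 40.1
grasp_force: 0.0
```

```bash
python3 - <<'E'
from h import *
st(); p,R=now()
for a in (4,8,12): print(rel(p,R,p+jig(a,0,-a)-jig(0,0,0),R)[:3])
E
```

```text
16.1 [ 552.7 -160.7   54.3] F [0.3 0.2 0.8] w 40.1 0.0 jig [-2.5 -2.3 54.3] j [ 0.01  0.38 -0.68  0.25 -0.16 -0.35]
[ 0.     -0.0024  0.0051]
[ 0.     -0.0048  0.0103]
[ 0.     -0.0071  0.0154]
```

Joint 5 is near its limit, so I'm easing the tilt to 15°.

```bash
python3 - <<'E'
from h import *
p,R=now()
for x,z in ((-1,54),(4,49.5),(8,45.5),(11,42.5)): print(rel(p,R,jig(x,-2,z),tiltw(15)))
E
```

```text
[-3.0000e-04 -1.3000e-03  8.0000e-04 -5.0935e+00  4.1200e-02  7.2000e-03]
[-3.0000e-04 -4.4000e-03  6.8000e-03 -5.0935e+00  4.1200e-02  7.2000e-03]
[-3.0000e-04 -6.8000e-03  1.1900e-02 -5.0935e+00  4.1200e-02  7.2000e-03]
[-3.0000e-04 -8.6000e-03  1.5700e-02 -5.0935e+00  4.1200e-02  7.2000e-03]
```

servo_tool(
  increments=[
    [0.47,0,-0.0013,0.0008,-5,0,0],
    [0.47,0,-0.0044,0.0068,-5,0,0],
    [0.47,0,-0.0068,0.0119,-5,0,0],
    [0.47,0,-0.0086,0.0157,-5,0,0],
    [0.47,0,-0.0086,0.0157,-5,0,0],
  ],
)

```text
clock: 16.73
position: [564.1, -162.4, 41.2]
ee_rot: [-0.663, 0.737, -0.096, 0.087]
contact_force: [-0.3, -0.8, 0.4]
gripper_width: 40.2
grasp_force: 0.0
```

```bash
python3 - <<'E'
from h import *
st(); p,R=now(); print(arm.read_state()['joints'][4])
for a,b in ((2,0),(0,2),(2,2),(4,2)): print(a,b,rel(p,R,p+jig(a,0,-b)-jig(0,0,0),R)[:3])
E
```

```text
16.725 [ 564.1 -162.4   41.2] F [-0.3 -0.8  0.4] w 40.2 0.0 jig [ 9.  -2.8 41.2] j [ 0.01  0.44 -0.54  0.09 -0.33 -0.2 ]
-0.3307465181689829
2 0 [-0.     -0.0019  0.0005]
0 2 [0.     0.0005 0.0019]
2 2 [-0.     -0.0014  0.0024]
4 2 [-0.     -0.0034  0.003 ]
```

servo_tool(
  increments=[
    [0.47,0,-0.0014,0.0024,0,0,0],
    [0.47,0,-0.0034,0.003,0,0,0],
    [0.47,0,-0.0034,0.003,0,0,0],
  ],
)

```text
clock: 17.1
position: [567.7, -162.9, 40.2]
ee_rot: [-0.663, 0.737, -0.096, 0.087]
contact_force: [-4.1, 0.7, 5.0]
gripper_width: 40.4
grasp_force: 3.5
```

Both fingertips touch (−4 N in x, +5 N up). Adding about 2 mm along the diagonal.

servo_tool(
  increments=[
    [0.47,0.0004,-0.0007,0.0012,0,0,0],
    [0.47,0.0008,-0.0014,0.0024,0,0,0],
    [0.47,0.0008,-0.0014,0.0024,0,0,0],
    [0.47,0.0008,-0.0014,0.0024,0,0,0],
  ],
)

```text
clock: 17.6
position: [567.9, -163.1, 39.9]
ee_rot: [-0.664, 0.737, -0.096, 0.086]
contact_force: [-15.0, 9.1, 23.7]
gripper_width: 40.3
grasp_force: 12.8
```

```bash
python3 - <<'E'
from h import *
st()
d=cam('top');e=cam('scene')
s=arm.read_state()['contact_force']; print(s, unjig(s+[J[0],J[1],0]))
a=cv2.resize(d['color'][165:235,280:370],(400,311),interpolation=cv2.INTER_CUBIC); b=cv2.resize(e['color'][155:225,265:355],(400,311),interpolation=cv2.INTER_CUBIC)
save(np.hstack([a,b]),'pics/hold.png')
E
```

```text
17.6 [ 567.9 -163.1   39.9] F [-15.    9.1  23.7] w 40.3 12.831734623177908 jig [12.9 -3.1 39.9] j [ 0.01  0.45 -0.53  0.09 -0.34 -0.19]
[-15.91660046   8.67027479  22.58091246] [-16.73569816   6.95904033  22.58091246]
```

View pics/hold.png

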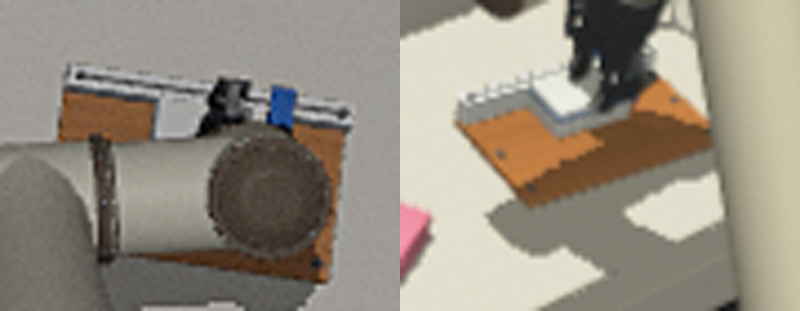

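Carton is held flat against fence and stop (no gap in either view), but the total of about 29 N is over the firm range, so I'm easing off a little.

servo_tool(
  increments=[
    [0.47,-0.0003,0,-0.0006,0,0,0],
    [0.47,-0.0003,0,-0.0011,0,0,0],
    [0.47,-0.0003,0,-0.0011,0,0,0],
    [0.47,-0.0003,0,-0.0011,0,0,0],
  ],
)

```text
clock: 18.2
position: [567.8, -163.0, 40.0]
ee_rot: [-0.663, 0.737, -0.096, 0.086]
contact_force: [-11.7, 6.5, 15.4]
gripper_width: 40.3
grasp_force: 9.6
```

servo_tool(
  increments=[
    [0.47,0,0,0,0,0,0],
    [0.47,0,0,0,0,0,0],
    [0.47,0,0,0,0,0,0],
    [0.47,0,0,0,0,0,0],
  ],
)

```text
clock: 18.7
position: [567.8, -163.0, 40.0]
ee_rot: [-0.663, 0.737, -0.096, 0.086]
contact_force: [-11.4, 6.0, 14.8]
gripper_width: 40.4
grasp_force: 9.6
```

Steady at about 20 N, so I'm handing in.

```bash
python3 -c "
from bench import arm
print(arm.job_done())"
```

```text
the job is handed in; nothing more can be done
None
```

The white carton is seated right way up against the fence and the stop block, and I handed the job in at about 19 s with the fingertips still holding it in a steady diagonal push of about 20 N (15 N down, 12 N into the fence, 5 N toward the stop); no verdict came back.

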